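# Restock the lit candle shelf

## Robot

A 6-joint arm with a two-finger parallel gripper is mounted at the origin on the work surface. World frame = base frame: x ahead of the robot, y to its left, z up, the work surface at z = 0. Lengths are in mm, angles in rad, forces in N, time in s.
With the tool pointing down it reaches from about 350 to 875 mm from the base axis. Payload 15.5 kg.
Tool frame: the origin (TCP) lies at the centre of the arm's flange, where the gripper is bolted on; the fingertips stand 173 mm ahead of it and the grasp point (between the pads) lies 155 mm ahead of it (r.grasp_offset is the distance from the TCP to the grasp point, in mm); z points along the fingers, y is the line along which they close (so a half turn about z gives the same grasp; the last joint's range is limited). The gripper opens to 85 mm and grips with 20 to 120 N. Pads are 22 mm wide; open, the fingers measure 114 mm over their backs; the gripper's body (76 mm by 85 mm) begins 54 mm behind the grasp point. The pads swing forward as they close: fully open they stand 13 mm farther back than shut.
Start: joints at [-1.298, 0.494, 1.345, -0, 1.302, -0.096], TCP at [225.312, -582.977, 404.677] pointing down, gripper open.
Joint ranges: [-2.91, 2.91], [-0.82, 2.16], [0.22, 2.67], [-1.22, 4.37], [0.12, 2.79], [-3.08, 3.08]. Speed limits (rad/s): [1.89, 1.89, 2.57, 3.01, 3.01, 3.01].

## Interface

Orientations are given as [roll, pitch, yaw] about the fixed x, y, z axes, in that order (R = Rz(yaw) Ry(pitch) Rx(roll)).
In Python, from bench import sensors, eyes, job, r gives the robot as it stands. The module is installed in compiled form; this text tells all that it offers.
- The arm moves only by the tool servo_tool, never from a script. Its arguments are lists of equal length, an entry for each row: "hand": the opening, from -1 (shut) to 1 (fully open); "slide": the shift along the tool's x, y, z each as a share of 75 cm, from -1 to 1, a list of three; "twist": the turn about the tool's z as a share of pi rad, from -1 to 1. In form: {"hand": [hand, ...], "slide": [[dx, dy, dz], ...], "twist": [twist, ...]}. A call has 1 to 8 rows; each row is the pose to reach, as a shift and turn from the pose commanded when the call began, along the tool's axes at that moment, turning the shorter way round; what a row does not reach only later rows make up. A row lasts 1/10 s, in which the tool goes at most 50 mm and 8.59 degrees, less where a joint would pass 70% of its speed; a pose out of reach is approached as far as the arm can. A call with a number of a shift or a turn outside -1 to 1 is refused whole. A call with a gripper value outside its range is refused whole. The fingers move at their own pace and stop on an object; "squeeze" is the grip in N (left out, the last holds). Time passes only in rows, so rows that repeat a pose let the fingers close. It gives the time, the measured TCP pose, the force, the opening and the grip force at its end, in the units of the state.
- sensors.get_obs(): the state, without advancing time (a new reading comes with each control period).
- eyes.get_image(name): name is "scene" or "top" or "wrist"; returns a dict with "img" (384x512x3 uint8, red, green, blue), "mtx" (3x3 intrinsics, pixels), "rvec" (rotation vector, rad) and "tvec" (3), from world to camera coordinates, as OpenCV has them; the wrist camera has in their place "mount" (4x4, takes a point from camera to tool coordinates, whose origin is the TCP and whose axes are the flange's). Camera axes: x right, y down, z forward; pixel columns grow to the right and rows downward; lengths in mm; the calibration is good to about 2 mm. The wrist camera is an equidistant fisheye: a pixel r from the principal point sees the ray r / f radians off the axis. A picture is of the moment at which its call begins: read the wrist's pose just before it. There is no depth.
- job.sign_off(): hands the job in; it is judged then, once.
The state is a dict: "clock": time; "joints": joint angles; "qvel": joint speeds; "joint_torque": joint torques, N m; "eef_pos": TCP position; "tool_rot": TCP orientation; "contact_force": force on the tool from outside, world axes, zero at the start; "wrist_torque": the same for the moment, N m; "opening": finger opening in mm; "grasp_force": force on a finger pad.
Only numpy, scipy, OpenCV 4.12 (cv2) and the standard library are available. Lean on these libraries where they do the work, as an engineer would, in place of code of your own. Each camera call takes 0.05 s, during which the arm holds its last target. There are 200 camera calls.

## Task

Switch the display shelf's light off at its rocker, and keep it off whenever you handle the jars or the tester: clear the open tester glass from the shelf, standing it upright in the returns tray, and set every candle jar from the counter upright in neat rows on the shelf's cork marks, tall jars in the back row (away from the robot), short jars in the front row, one centred on each mark, each row filled from the switch end without skipping a mark. When all is in place, switch the light on again. Do not knock over the two small bottles.

Things in the scene. Friction and masses are not known exactly. Their poses are not given: they have to be found in the camera images.
- shelf: fixed low wood shelf: board 225 (x) x 264 mm (y), top 40 mm above the counter; x to the back, y to the switch end; origin at counter level under the board's centre. Ledge 12 mm thick behind its back edge, 70 mm high. Six flat cork marks: two rows 105 mm apart, three marks 76 mm apart in each. Beyond the +y end a switch box, 110 x 70 mm, 40 mm high
- back0 (a point): centre of a cork mark (66 mm across) on the board's top: back row (farther from the robot), for tall jars; the first, at the switch end
- back1 (a point): centre of a cork mark (66 mm across) on the board's top: back row (farther from the robot), for tall jars; the second, in the middle
- back2 (a point): centre of a cork mark (66 mm across) on the board's top: back row (farther from the robot), for tall jars; the third, at the end away from the switch
- front0 (a point): centre of a cork mark (58 mm across) on the board's top: front row (nearer the robot), for short jars; the first, at the switch end
- front1 (a point): centre of a cork mark (58 mm across) on the board's top: front row (nearer the robot), for short jars; the second, in the middle
- front2 (a point): centre of a cork mark (58 mm across) on the board's top: front row (nearer the robot), for short jars; the third, at the end away from the switch
- rocker (a joint): white rocker paddle (68 mm along shelf x, 34 mm wide, 10 thick) on the switch box, pivoted across its middle. +0.26 rad: on, back end (shelf +x, bar mark) down; -0.26: off, front end (shelf -x, dot) down. Snaps over at 0; pushing the raised end 24 mm from the pivot takes about 5.5 N, following it 6 mm to the centre, 12 mm to the stop. Starts on
- pivot (a point): the rocker's pivot: middle of the underside of the paddle, 50 mm above the counter; its axes are the shelf's. The paddle's top is 10 mm above it when level; 24 mm out along the raised end the top stands about 66 mm above the counter, and about 53 mm when that end is pressed home
- tall1: tall candle jar, closed: a plain upright cylinder 60 mm in diameter and 78 mm high overall, cream wax in glass with a steel screw lid of the same diameter, about 280 g, heavy at the bottom; origin at the centre of its underside, z up. Starts standing on the counter, or is absent
- tall2: tall candle jar, closed: a plain upright cylinder 60 mm in diameter and 78 mm high overall, cream wax in glass with a steel screw lid of the same diameter, about 280 g, heavy at the bottom; origin at the centre of its underside, z up. Starts standing on the counter, or is absent
- tall3: tall candle jar, closed: a plain upright cylinder 60 mm in diameter and 78 mm high overall, cream wax in glass with a steel screw lid of the same diameter, about 280 g, heavy at the bottom; origin at the centre of its underside, z up. Starts standing on the counter, or is absent
- short1: short candle jar, closed: a plain upright cylinder 52 mm in diameter and 52 mm high overall, cream wax in glass with a steel screw lid of the same diameter, about 180 g, heavy at the bottom; origin at the centre of its underside, z up. Starts standing on the counter, or is absent
- short2: short candle jar, closed: a plain upright cylinder 52 mm in diameter and 52 mm high overall, cream wax in glass with a steel screw lid of the same diameter, about 180 g, heavy at the bottom; origin at the centre of its underside, z up. Starts standing on the counter, or is absent
- short3: short candle jar, closed: a plain upright cylinder 52 mm in diameter and 52 mm high overall, cream wax in glass with a steel screw lid of the same diameter, about 180 g, heavy at the bottom; origin at the centre of its underside, z up. Starts standing on the counter, or is absent
- tester: used tester: an open amber glass tumbler without a lid, straight-sided, 58 mm outside diameter, 75 mm high, wall 4 mm, about 160 g; origin at the centre of its underside, z up. Starts standing somewhere on the shelf board
- tray: returns tray, fixed: open plywood box 130 x 130 mm outside, walls 5 mm thick and 35 mm high, floor 5 mm thick; origin at counter level under its centre
- lotion: bystander: small green bottle with a black cap, 44 mm in diameter, 85 mm high, loose; origin at the centre of its underside, z up
- oil: bystander: small amber bottle with a white cap, 42 mm in diameter, 80 mm high, loose; origin at the centre of its underside, z up

How it is judged:
By the outcome, as a careful person would: the job done as asked, in the order asked, and still so for the second after the job is handed in, with the robot touching nothing.
Of tall1, tall2, tall3, short1, short2, short3 only 4 to 6 are there at a start; the rules pass over those that are not, and their reading is None.
At some moment in a run one of tall1, tall2, tall3, short1, short2, short3, tester may be knocked a few centimetres aside while the robot is not near it.
It also fails if it takes over 210 s, if anything falls off the work surface, if the arm or the gripper's body presses on something with over 40 N, if the wrist force passes 120 N, or if a joint passes its speed limit or range.

## Working session

There is one attempt and no reset: what is moved stays moved. The work goes in short steps, Python scripts to look and compute and a tool call to move; the robot and the scene stay as the last step left them, time stands still between calls to the robot, and variables do not carry over. Pictures are saved under pics/ and viewed, at most 14 in all, crops included, and the job is handed in when it is done.

Besides the shell and the picture viewer there is one more tool, called after "Emit:" by a JSON object that holds its "method" and its "body". servo_tool: Moves the arm, as the interface text tells. Its arguments: {"type":"object","properties":{"hand":{"type":"array","items":{"type":"number"}},"slide":{"type":"array","items":{"type":"array","items":{"type":"number"}}},"twist":{"type":"array","items":{"type":"number"}},"squeeze":{"type":"number"}},"required":["hand","slide","twist"]}

```bash
mkdir -p pics; ls; python3 - <<'E'
from bench import sensors, eyes, job, r
import cv2
o=sensors.get_obs(); print({k:o[k] for k in('clock','eef_pos','tool_rot','opening','contact_force')})
for n in('scene','top'):
    d=eyes.get_image(n); cv2.imwrite(f'pics/{n}0.png',cv2.resize(d['img'][:,:,::-1],(800,600),interpolation=cv2.INTER_CUBIC)); print(n,d['mtx'].tolist(),d['rvec'],d['tvec'])
E
```

```text
pics
{'clock': 0.0, 'eef_pos': array([ 225.27738057, -582.83524208,  404.09984295]), 'tool_rot': array([-3.14040841e+00, -8.93476560e-05,  3.68810014e-01]), 'opening': 85.70881330359438, 'contact_force': array([0.61286563, 0.0278417 , 0.73796922])}
scene [[469.5344051418876, 0.0, 249.77968316128872], [0.0, 469.5344051418876, 199.98017418591698], [0.0, 0.0, 1.0]] [ 2.01876681  1.19180932 -0.54790499] [-236.35158882 -296.80791008 1684.15878882]
top [[399.2782421321666, 0.0, 259.4609147639371], [0.0, 399.2782421321666, 197.5948113257504], [0.0, 0.0, 1.0]] [ 2.14610442 -2.1943032   0.08787613] [ -24.60366738  548.35986642 1278.19595607]
```

View pics/top0.png

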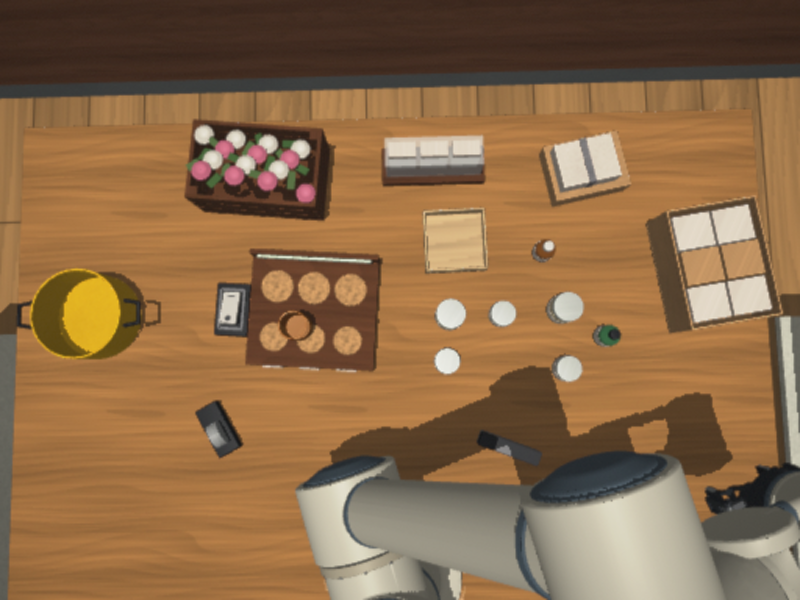

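View pics/scene0.png

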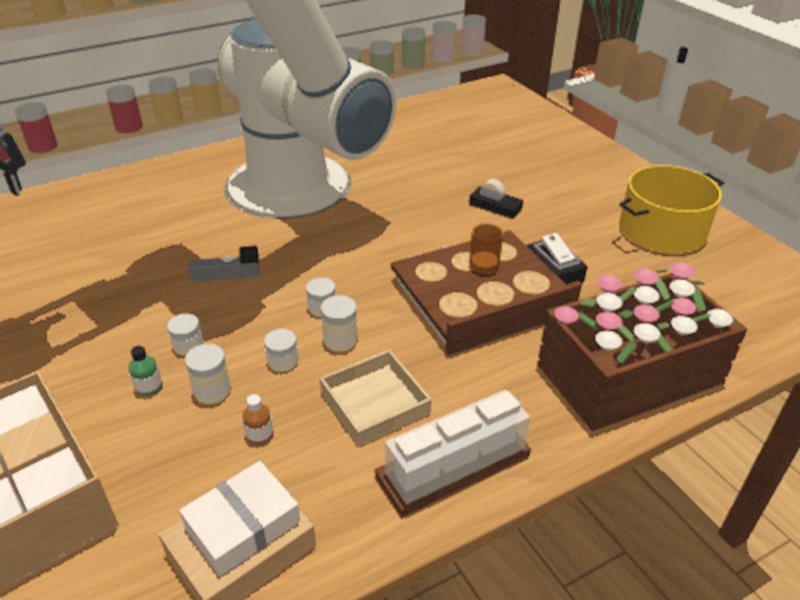

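```bash
cat > h.py <<'E'
import numpy as np, cv2
from bench import sensors, eyes, job, r
def cam(n):
    d=eyes.get_image(n); return d
def unproj(d,uv,z):
    R=cv2.Rodrigues(d['rvec'])[0]; C=-R.T@np.ravel(d['tvec'])
    p=cv2.undistortPoints(np.array(uv,float).reshape(-1,1,2),d['mtx'],None).reshape(-1,2)
    ray=np.c_[p,np.ones(len(p))]@R
    return (C+ray*((z-C[2])/ray[:,2])[:,None])[:,:2]
def proj(d,P): return cv2.projectPoints(np.array(P,float).reshape(-1,3),d['rvec'],d['tvec'],d['mtx'],None)[0].reshape(-1,2)
def nat(uv): return (np.array(uv,float)+.5)*.64-.5
def blobs(mask,lo,hi):
    n,l,s,c=cv2.connectedComponentsWithStats(mask.astype(np.uint8))
    return [(c[i],s[i]) for i in range(1,n) if lo<s[i][4]<hi]
E
python3 - <<'E'
from h import *
d=cam('top'); im=d['img']; hsv=cv2.cvtColor(im,cv2.COLOR_RGB2HSV)
m=(hsv[...,1]<60)&(hsv[...,2]>120)
for c,s in blobs(m,40,900):
    if 130<c[1]<260 and 120<c[0]<410: print('low-sat',c.round(1),s[2:],[unproj(d,c,z).round(0).tolist() for z in(52,78)])
for p in [(277,286),(314,288),(350,290),(273,336),(311,338),(347,340),(296,325),(232,309),(456,240),(607,335),(543,250),(451,314),(503,314),(447,361),(566,307),(568,368)]:
    u=nat(p).round().astype(int); print(p,im[u[1],u[0]],hsv[u[1],u[0]],unproj(d,nat(p),40)[0].round())
E
```

```text
low-sat [200.4 165.1] [ 74   6 172] [[[655.0, 151.0]], [[650.0, 147.0]]]
low-sat [146.  196.4] [ 15  24 233] [[[557.0, 326.0]], [[555.0, 319.0]]]
low-sat [363.1 195.9] [ 19  20 288] [[[543.0, -367.0]], [[541.0, -361.0]]]
low-sat [287.9 200.7] [ 19  20 297] [[[533.0, -128.0]], [[531.0, -126.0]]]
low-sat [321.2 200.4] [ 17  16 214] [[[532.0, -234.0]], [[530.0, -230.0]]]
low-sat [285.8 230.6] [ 17  16 218] [[[438.0, -118.0]], [[438.0, -117.0]]]
low-sat [363.5 235.7] [ 18  16 219] [[[417.0, -363.0]], [[417.0, -356.0]]]
(277, 286) [171 128  83] [ 15 131 171] [600. 229.]
(314, 288) [185 139  90] [ 15 131 185] [594. 152.]
(350, 290) [180 136  88] [ 16 130 180] [588.  78.]
(273, 336) [179 135  88] [ 15 130 179] [497. 238.]
(311, 338) [191 144  92] [ 16 132 191] [491. 159.]
(347, 340) [183 137  89] [ 15 131 183] [485.  85.]
(296, 325) [186 127  78] [ 14 148 186] [518. 190.]
(232, 309) [216 210 197] [ 21  22 216] [554. 323.]
(456, 240) [215 179 129] [ 17 102 215] [ 688. -145.]
(607, 335) [56 97 64] [ 66 108  97] [ 483. -448.]
(543, 250) [121  80  48] [ 13 154 121] [ 663. -325.]
(451, 314) [223 224 216] [ 34   9 224] [ 534. -130.]
(503, 314) [219 220 211] [ 33  10 220] [ 531. -237.]
(447, 361) [231 231 225] [ 30   7 231] [ 438. -119.]
(566, 307) [206 207 196] [ 33  14 207] [ 543. -367.]
(568, 368) [214 215 204] [ 33  13 215] [ 418. -365.]
```

```bash
cat >> h.py <<'E'
def shelf(d):
    hsv=cv2.cvtColor(d['img'],cv2.COLOR_RGB2HSV); m=(hsv[...,2]>125)
    k=np.zeros_like(m); k[168:228,160:240]=1
    return blobs(m&k,150,900)
def jars(d):
    hsv=cv2.cvtColor(d['img'],cv2.COLOR_RGB2HSV); m=(hsv[...,1]<60)&(hsv[...,2]>120)
    out=[]
    for c,s in blobs(m,120,400):
        if 130<c[1]<260 and 150<c[0]<400 and max(s[2],s[3])<26:
            t=s[4]>255; out.append(('tall' if t else 'short',unproj(d,c,76 if t else 50)[0].round(1),s[2:]))
    return out
E
python3 - <<'E'
from h import *
d=cam('top')
P=[]
for c,s in shelf(d): w=unproj(d,c,41)[0]; P.append(w); print(c.round(1),s[2:],w.round(1))
nom={'back0':(600,229),'back1':(594,152),'back2':(588,78),'front2':(485,85)}
loc={'back0':(52.5,76),'back1':(52.5,0),'back2':(52.5,-76),'front2':(-52.5,-76)}
A=[];B=[]
for k,v in nom.items():
    w=min(P,key=lambda w:np.hypot(*(w-v))); A.append(loc[k]);B.append(w)
A=np.array(A);B=np.array(B);a=A-A.mean(0);b=B-B.mean(0)
th=np.arctan2((a[:,0]*b[:,1]-a[:,1]*b[:,0]).sum(),(a*b).sum()); R=np.array([[np.cos(th),-np.sin(th)],[np.sin(th),np.cos(th)]])
t=B.mean(0)-R@A.mean(0); print('th',th,'origin',t,'res',(A@R.T+t-B).round(1).tolist())
for i in(1,-1):
  for j in(1,0,-1): print('back' if i>0 else 'front',1-j,(R@[52.5*i,76*j]+t).round(1))
s=cam('scene')
for pt in [*( [*(R@[52.5*i,76*j]+t),41] for i in(1,-1) for j in(1,0,-1))]: print(proj(s,pt)/.64)
j=jars(d); print(j)
hs=cv2.cvtColor(d['img'],cv2.COLOR_RGB2HSV)
# tray inside blob: light ply
m=(hs[...,2]>195)&(abs(hs[...,0].astype(int)-17)<3)&(hs[...,1]<120);k=np.zeros_like(m);k[125:180,262:320]=1
for c,q in blobs(m&k,200,3000): print('tray',c,q,unproj(d,c,20))
for z in(5,35): print('traycorners z',z,unproj(d,nat([(423,210),(485,208),(488,271),(426,272)]),z).round(0).tolist())
print('lotion cap',unproj(d,nat((612,334)),83),'oil cap',unproj(d,nat((548,246)),78))
print('tester', [unproj(d,nat((296,319)),115)], 'rocker',unproj(d,[146,196.4],58))
# crop
im=d['img'][:,:,::-1]; cv2.imwrite('pics/c1.png',cv2.resize(im[160:245,130:250],(800,567),interpolation=cv2.INTER_CUBIC))
E
```

```text
[177.2 182.7] [ 21  21 349] [600.6 228.6]
[200.5 183.8] [ 22  21 346] [595.3 153. ]
[224. 185.] [ 21  21 346] [589.7  77. ]
[181.  212.3] [ 32  26 451] [504.5 216.4]
[199.9 218.1] [ 18  18 191] [484.3 155.8]
[222.  217.5] [ 19  18 274] [484.8  84.9]
th -0.0730969887512165 origin [542.80255951 156.71773099] res [[0.1, 0.1], [-0.2, -0.1], [-0.1, 0.1], [0.1, -0.1]]
back 0 [600.7 228.7]
back 1 [595.2 152.9]
back 2 [589.6  77.1]
front 0 [496.  236.3]
front 1 [490.4 160.6]
front 2 [484.9  84.8]
[[529.06518725 281.24888069]]
[[493.15279472 292.22453107]]
[[455.90753    303.60753773]]
[[499.22714283 250.58394464]]
[[464.66825039 260.45881982]]
[[428.89464019 270.68078906]]
[('tall', array([ 540.7, -361.3]), array([ 19,  20, 289], dtype=int32)), ('tall', array([ 531.3, -126.1]), array([ 19,  20, 297], dtype=int32)), ('short', array([ 532.1, -234. ]), array([ 17,  16, 213], dtype=int32)), ('short', array([ 438.4, -118.2]), array([ 17,  16, 218], dtype=int32)), ('short', array([ 417. , -363.3]), array([ 18,  16, 219], dtype=int32))]
tray [290.46528926 154.21570248] [ 272  137   38   36 1210] [[ 689.70052531 -142.30504629]]
traycorners z 5 [[762.0, -78.0], [764.0, -212.0], [627.0, -214.0], [628.0, -82.0]]
traycorners z 35 [[755.0, -78.0], [756.0, -208.0], [622.0, -210.0], [623.0, -81.0]]
lotion cap [[ 483.44433508 -444.69358605]] oil cap [[ 663.87509829 -326.88374841]]
tester [array([[524.82878954, 176.04608396]])] rocker [[556.68987893 324.73150748]]
```

View pics/c1.png

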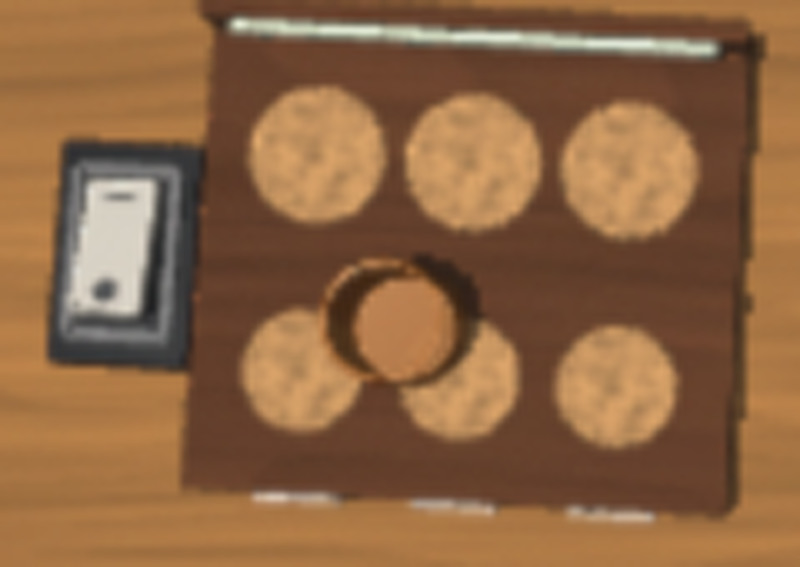

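Emit:
{"method": "servo_tool", "body": {"hand": [-1,-1,-1,-1,-1,-1,-1,-1], "slide": [[0.256,-0.307,0],[0.256,-0.307,0],[0.256,-0.307,0],[0.256,-0.307,0],[0.256,-0.307,0],[0.256,-0.307,0],[0.256,-0.307,0],[0.256,-0.307,0]], "twist": [-0.3594,-0.3594,-0.3594,-0.3594,-0.3594,-0.3594,-0.3594,-0.3594], "squeeze": 40}}

```text
clock: 1.05
eef_pos: [321.8, -297.6, 404.9]
tool_rot: [3.141, 0.0, 1.507]
contact_force: [0.1, 0.4, 0.3]
opening: 0.2
grasp_force: 0.0
```

```bash
cat >> h.py <<'E'
TH=-0.0731; O=np.array([542.8,156.7]); RS=np.array([[np.cos(TH),-np.sin(TH)],[np.sin(TH),np.cos(TH)]])
def sh2w(p): return RS@np.array(p,float)+O
def w2sh(p): return RS.T@(np.array(p,float)-O)
def go(*targets,yaw=np.pi/2+TH,p0=None):
    "targets: world x,y, TCP z; prints chained slides/twist"
    o=sensors.get_obs(); p=np.array(o['eef_pos']); y=o['tool_rot'][2]
    if p0 is not None: p=np.array(p0,float)
    print('t',round(o['clock'],1),'pos',p.round(1),'yaw',round(y,3),'open',round(o['opening'],1),'F',o['contact_force'].round(1),'sh',w2sh(p[:2]).round(1))
    for t in targets:
        d=np.array(t)-p; tx=np.array([np.cos(y),np.sin(y)]); ty=np.array([np.sin(y),-np.cos(y)])
        tw=(y-yaw+np.pi)%(2*np.pi)-np.pi
        print('slide',[round(float(v)/750,4) for v in(tx@d[:2],ty@d[:2],-d[2])],'twist',round(tw/np.pi,4),'dist',round(float(np.linalg.norm(d)),0))
        p=np.array(t); y=yaw
E
python3 - <<'E'
from h import *
s=np.array
x,y=sh2w([-24,167]); print(x,y)
d=cam('top'); print('box',w2sh(unproj(d,[148.5,198.3],40)[0]),'dot',w2sh(unproj(d,[145.75,203.5],66)[0]),'tester rim',unproj(d,[188.5,208.2],115),'floor',unproj(d,[190.8,209.5],46))
go((x,y,260),(x,y,230.5))
E
```

```text
531.0609254774213 325.00684516487536
box [ -2.74876095 165.44880715] dot [-21.59914759 165.23753769] tester rim [[512.03913251 178.43065871]] floor [[512.41134662 184.01674097]]
t 1.1 pos [ 321.7 -298.2  404.9] yaw 1.509 open 0.2 F [0. 0. 0.] sh [-187.3 -469.8]
slide [0.8467, 0.227, 0.1932] twist 0.0035 dist 673.0
slide [0.0, 0.0, 0.0393] twist 0.0 dist 30.0
```

Emit:
{"method": "servo_tool", "body": {"hand": [-1,-1,-1,-1,-1,-1,-1,-1], "slide": [[0.45,0.12,0],[0.45,0.12,0],[0.45,0.12,0],[0.45,0.12,0],[0.45,0.12,0],[0.45,0.12,0],[0.45,0.12,0],[0.45,0.12,0]], "twist": [0.0035,0.0035,0.0035,0.0035,0.0035,0.0035,0.0035,0.0035]}}

```text
clock: 1.9
eef_pos: [436.9, 35.6, 404.8]
tool_rot: [3.141, -0.001, 1.49]
contact_force: [1.2, -0.8, -0.2]
opening: -0.1
grasp_force: 0.0
```

Emit:
{"method": "servo_tool", "body": {"hand": [-1,-1,-1,-1,-1,-1,-1,-1], "slide": [[0.4,0.107,0],[0.4,0.107,0],[0.4,0.107,0],[0.4,0.107,0],[0.4,0.107,0],[0.4,0.107,0],[0.4,0.107,0],[0.4,0.107,0]], "twist": [0,0,0,0,0,0,0,0]}}

```text
clock: 2.7
eef_pos: [541.3, 324.1, 404.0]
tool_rot: [-3.141, 0.0, 1.487]
contact_force: [-0.8, -0.6, -0.3]
opening: 0.1
grasp_force: 0.0
```

```bash
python3 - <<'E'
from h import *
x,y=sh2w([-24,166])
go((x,y,255),(x,y,230.5))
E
```

```text
t 2.7 pos [541.3 324.1 404. ] yaw 1.487 open 0.1 F [-0.8 -0.6 -0.3] sh [-13.7 166.9]
slide [-0.0013, -0.0137, 0.1986] twist -0.0034 dist 149.0
slide [0.0, 0.0, 0.0327] twist 0.0 dist 24.0
```

Emit:
{"method": "servo_tool", "body": {"hand": [-1,-1,-1,-1,-1], "slide": [[-0.0013,-0.0137,0.0667],[-0.0013,-0.0137,0.1333],[-0.0013,-0.0137,0.1986],[-0.0013,-0.0137,0.1986],[-0.0013,-0.0137,0.1986]], "twist": [-0.0034,-0.0034,-0.0034,-0.0034,-0.0034]}}

```text
clock: 3.2
eef_pos: [530.8, 322.0, 256.7]
tool_rot: [-3.141, 0.001, 1.496]
contact_force: [0.5, -0.2, 0.5]
opening: -0.1
grasp_force: 0.0
```

Emit:
{"method": "servo_tool", "body": {"hand": [-1,-1,-1,-1,-1], "slide": [[0,0,0.011],[0,0,0.022],[0,0,0.0327],[0,0,0.0347],[0,0,0.0347]], "twist": [0,0,0,0,0]}}

```text
clock: 3.7
eef_pos: [530.6, 323.2, 229.9]
tool_rot: [3.141, -0.0, 1.498]
contact_force: [0.5, 0.9, -0.2]
opening: -0.1
grasp_force: 0.0
```

Emit:
{"method": "servo_tool", "body": {"hand": [-1,-1,-1,-1], "slide": [[0,0,-0.06],[0,0,-0.12],[0,0,-0.18],[0,0,-0.18]], "twist": [0,0,0,0]}}

```text
clock: 4.1
eef_pos: [531.7, 323.8, 371.5]
tool_rot: [3.133, -0.005, 1.498]
contact_force: [0.8, -0.3, -0.5]
opening: 0.1
grasp_force: 0.0
```

```bash
python3 - <<'E'
from h import *
d=cam('scene'); im=d['img'][:,:,::-1]; cv2.imwrite('pics/s1.png',cv2.resize(im[120:240,240:400],(800,600),interpolation=cv2.INTER_CUBIC))
w=cam('wrist'); cv2.imwrite('pics/w1.png',w['img'][:,:,::-1]); print(w['mtx'].tolist(),np.array(w['mount']).round(3).tolist())
go()
E
```

```text
[[297.3186396354542, 0.0, 257.7910507441546], [0.0, 297.3186396354542, 195.70390807843427], [0.0, 0.0, 1.0]] [[0.001, -0.958, -0.287, 73.197], [1.0, 0.002, 0.0, 1.091], [0.0, -0.287, 0.958, 31.217], [0.0, 0.0, 0.0, 1.0]]
t 4.2 pos [530.6 323.2 366.3] yaw 1.498 open 0.1 F [-0.5 -0.1  0. ] sh [-24.3 165.2]
```

View pics/s1.png

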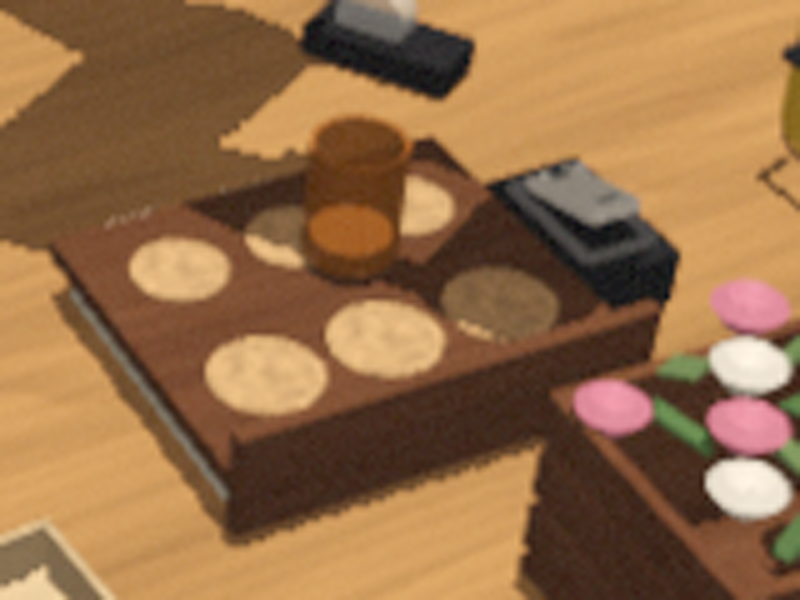

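View pics/w1.png

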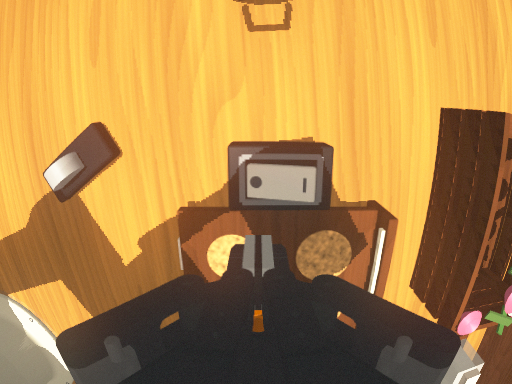

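```bash
python3 - <<'E'
from h import *
d=cam('scene'); print(unproj(d,[311.8,147.5],115),unproj(d,[310.4,171.5],40))
t=cam('top');im=t['img'][:,:,::-1]
print('strip',t['img'][163:167,185:220].mean((0,1)))
h=cv2.cvtColor(t['img'],cv2.COLOR_RGB2HSV)
c=im[165:235,130:240]; c=cv2.resize(c,(800,509),interpolation=cv2.INTER_CUBIC)
for z,col,rr in((115,(255,0,0),29),(40,(0,255,0),29)):
    a=np.linspace(0,6.28,60); P=np.c_[512+rr*np.cos(a),181+rr*np.sin(a),0*a+z]
    q=((proj(t,P)-[130,165]+.5)*800/110).astype(int); cv2.polylines(c,[q],True,col,1)
cv2.imwrite('pics/c2.png',c)
E
```

```text
[[514.82352624 187.6929413 ]] [[527.47894988 181.74483502]]
strip [145.92142857 135.52857143 115.52857143]
```

View pics/c2.png

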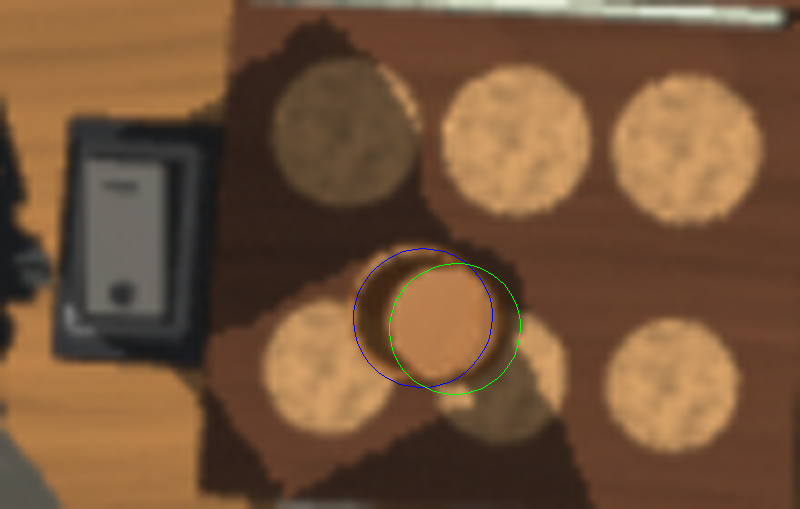

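```bash
python3 - <<'E'
from h import *
go((513,180,371),(513,180,245),(513,180,400),(689,-144,400),(689,-144,213))
E
```

```text
t 4.3 pos [530.2 323.  364. ] yaw 1.498 open -0.2 F [0.3 0.7 0.2] sh [-24.7 164.9]
slide [-0.1918, -0.009, -0.0093] twist -0.0 dist 144.0
slide [0.0, 0.0, 0.168] twist 0.0 dist 126.0
slide [0.0, 0.0, -0.2067] twist 0.0 dist 155.0
slide [-0.4137, 0.2656, 0.0] twist 0.0 dist 369.0
slide [0.0, 0.0, 0.2493] twist 0.0 dist 187.0
```

Emit:
{"method": "servo_tool", "body": {"hand": [1,1,1,1,1,1], "slide": [[-0.06,-0.003,-0.0093],[-0.12,-0.006,-0.0093],[-0.19,-0.009,-0.0093],[-0.1918,-0.009,-0.0093],[-0.1918,-0.009,-0.0093],[-0.1918,-0.009,-0.0093]], "twist": [0,0,0,0,0,0]}}

```text
clock: 4.9
eef_pos: [513.4, 180.7, 371.1]
tool_rot: [-3.141, 0.0, 1.498]
contact_force: [-0.1, 0.1, 0.6]
opening: 84.6
grasp_force: 0.0
```

```bash
python3 - <<'E'
from h import *
w=cam('wrist'); cv2.imwrite('pics/w2.png',w['img'][:,:,::-1]); go((513,180,245))
E
```

```text
t 5.0 pos [513.4 181.1 371.1] yaw 1.498 open 85.3 F [0.5 0.2 0.3] sh [-31.1  22.2]
slide [-0.0015, -0.0004, 0.1682] twist 0.0002 dist 126.0
```

View pics/w2.png

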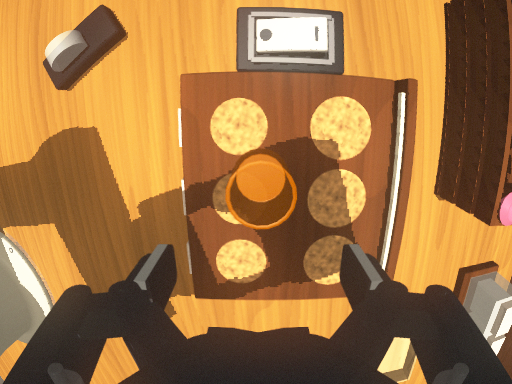

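```bash
cat >> h.py <<'E'
from scipy.spatial.transform import Rotation
def wray(w,uv,z,pos,rot):
    K=w['mtx']; a=(np.array(uv)-[K[0,2],K[1,2]])/K[0,0]; r_=np.hypot(*a); v=np.array([*(np.sin(r_)*a/max(r_,1e-9)),np.cos(r_)])
    M=np.array(w['mount']); Rt=Rotation.from_euler('xyz',rot).as_matrix()
    d=Rt@M[:3,:3]@v; C=Rt@M[:3,3]+pos; return (C+d*(z-C[2])/d[2])[:2]
E
python3 - <<'E'
from h import *
o=sensors.get_obs(); w=cam('wrist'); a=(o['eef_pos'],o['tool_rot'])
print('tester',wray(w,(261,192),115,*a),'f2',wray(w,(241,261),41,*a),'b0',wray(w,(341,128),41,*a),'f0',wray(w,(239,126),41,*a))
print('pivot',w2sh(wray(w,(291,35),60,*a)))
E
```

```text
tester [517.48104586 189.69277932] f2 [488.38307365  88.26448272] b0 [603.23625274 230.91705927] f0 [499.52038526 238.57850289]
pivot [  0.30702928 167.39432292]
```

Emit:
{"method": "servo_tool", "body": {"hand": [1,1,1,1,1], "slide": [[0.007,0.001,0.05],[0.007,0.001,0.1],[0.007,0.001,0.15],[0.007,0.001,0.1682],[0.007,0.001,0.1682]], "twist": [0,0,0,0,0]}}

```text
clock: 5.5
eef_pos: [513.8, 186.2, 243.3]
tool_rot: [-3.138, 0.001, 1.499]
contact_force: [-0.7, 1.2, 0.5]
opening: 85.2
grasp_force: 0.0
```

Emit:
{"method": "servo_tool", "body": {"hand": [-1,-1,-1,-1,-1,-1,-1], "slide": [[0,0,0],[0,0,0],[0,0,0],[0,0,0],[0,0,0],[0,0,0],[0,0,0]], "twist": [0,0,0,0,0,0,0], "squeeze": 40}}

```text
clock: 6.2
eef_pos: [514.7, 185.7, 246.9]
tool_rot: [3.139, -0.001, 1.498]
contact_force: [-0.9, 2.8, 7.0]
opening: 57.7
grasp_force: 42.4
```

Emit:
{"method": "servo_tool", "body": {"hand": [-1,-1,-1,-1,-1,-1], "slide": [[0,0,-0.03],[0,0,-0.08],[0,0,-0.14],[0,0,-0.2],[0,0,-0.2067],[0,0,-0.2067]], "twist": [0,0,0,0,0,0]}}

```text
clock: 6.8
eef_pos: [514.4, 185.4, 402.3]
tool_rot: [3.138, -0.001, 1.498]
contact_force: [0.4, 0.2, -2.1]
opening: 57.8
grasp_force: 43.7
```

```bash
python3 - <<'E'
from h import *
d=cam('scene'); im=d['img'][:,:,::-1]; cv2.imwrite('pics/s2.png',cv2.resize(im,(800,600),interpolation=cv2.INTER_CUBIC))
go((689,-144,400),(689,-144,213))
E
```

```text
t 6.8 pos [514.1 185.3 400.7] yaw 1.498 open 57.4 F [-0.4 -0.7 -2.5] sh [-30.7  26.5]
slide [-0.4209, 0.2647, 0.0009] twist -0.0 dist 373.0
slide [0.0, 0.0, 0.2493] twist 0.0 dist 187.0
```

View pics/s2.png

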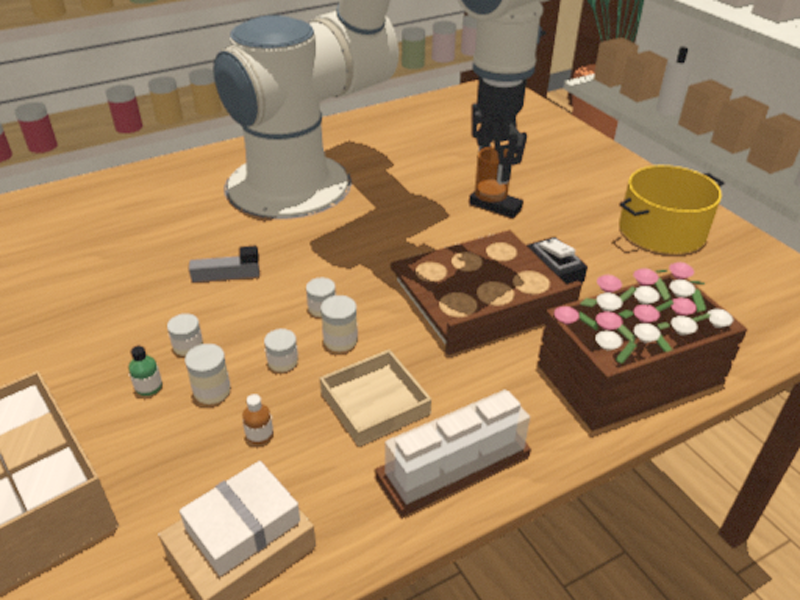

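Emit:
{"method": "servo_tool", "body": {"hand": [-1,-1,-1,-1,-1,-1,-1,-1], "slide": [[-0.05,0.03,0],[-0.1,0.063,0],[-0.16,0.1,0],[-0.22,0.138,0],[-0.28,0.176,0],[-0.34,0.214,0],[-0.39,0.245,0],[-0.4209,0.2647,0.0009]], "twist": [0,0,0,0,0,0,0,0]}}

```text
clock: 7.65
eef_pos: [690.0, -147.1, 397.3]
tool_rot: [-3.139, -0.0, 1.496]
contact_force: [1.0, 1.3, -0.5]
opening: 57.6
grasp_force: 43.7
```

Emit:
{"method": "servo_tool", "body": {"hand": [-1,-1,-1,-1,-1,-1,-1], "slide": [[0,0,0],[0,0,0.06],[0,0,0.12],[0,0,0.18],[0,0,0.22],[0,0,0.24],[0,0,0.24]], "twist": [0,0,0,0,0,0,0]}}

```text
clock: 8.35
eef_pos: [688.3, -143.4, 217.0]
tool_rot: [-3.137, -0.001, 1.498]
contact_force: [0.7, 0.4, -1.2]
opening: 57.6
grasp_force: 43.7
```

```bash
python3 - <<'E'
from h import *
go((689,-144,211),(689,-144,400))
E
```

```text
t 8.3 pos [ 688.3 -143.4  217. ] yaw 1.498 open 57.6 F [ 0.7  0.4 -1.2] sh [ 167.  -288.6]
slide [-0.0008, 0.001, 0.008] twist 0.0 dist 6.0
slide [0.0, 0.0, -0.252] twist 0.0 dist 189.0
```

Emit:
{"method": "servo_tool", "body": {"hand": [-1,-1,-1,0.5,1,1,1], "slide": [[0,0,0.003],[0,0,0.006],[0,0,0.007],[0,0,0.007],[0,0,0.007],[0,0,0.007],[0,0,0.007]], "twist": [0,0,0,0,0,0,0]}}

```text
clock: 9.05
eef_pos: [689.4, -144.0, 214.8]
tool_rot: [3.141, 0.0, 1.498]
contact_force: [-1.1, -0.0, -0.3]
opening: 85.4
grasp_force: 0.0
```

Emit:
{"method": "servo_tool", "body": {"hand": [1,1,1,1,1,1], "slide": [[0,0,-0.03],[0,0,-0.08],[0,0,-0.14],[0,0,-0.2],[0,0,-0.252],[0,0,-0.252]], "twist": [0,0,0,0,0,0]}}

```text
clock: 9.65
eef_pos: [690.2, -144.2, 410.2]
tool_rot: [3.132, 0.002, 1.498]
contact_force: [-0.0, 0.7, 0.2]
opening: 85.4
grasp_force: 0.0
```

Emit:
{"method": "servo_tool", "body": {"hand": [1,1,1,1,1,1], "slide": [[0.06,0,0],[0.12,0,0],[0.18,0,0],[0.24,0,0],[0.3,0,0],[0.3,0,0]], "twist": [0,0,0,0,0,0]}}

```text
clock: 10.25
eef_pos: [705.5, 85.8, 403.1]
tool_rot: [-3.141, -0.001, 1.502]
contact_force: [-1.1, -0.3, -0.4]
opening: 85.3
grasp_force: 0.0
```

```bash
python3 - <<'E'
from h import *
d=cam('top'); im=d['img'][:,:,::-1]; cv2.imwrite('pics/t2.png',cv2.resize(im,(800,600),interpolation=cv2.INTER_CUBIC))
for j in jars(d): print(j)
# scene lids check
s=cam('scene'); hsv=cv2.cvtColor(s['img'],cv2.COLOR_RGB2HSV); m=(hsv[...,1]<45)&(hsv[...,2]>120)
for c,q in blobs(m,60,900):
    if 100<c[0]<240 and 160<c[1]<260: print('scene',c.round(1),q,unproj(s,c,76).round(),unproj(s,c,50).round())
go((531,-126,400))
E
```

```text
('short', array([765.2,  71. ]), array([ 12,  21, 223], dtype=int32))
('short', array([757.3, 279.4]), array([ 11,  21, 218], dtype=int32))
('tall', array([ 541.3, -362.2]), array([ 18,  19, 277], dtype=int32))
('tall', array([ 531.6, -126.4]), array([ 19,  20, 293], dtype=int32))
('short', array([ 532.2, -234.9]), array([ 16,  16, 205], dtype=int32))
('short', array([ 438.4, -118. ]), array([ 17,  16, 216], dtype=int32))
('short', array([ 417.4, -364.1]), array([ 18,  16, 210], dtype=int32))
scene [136.8 168. ] [121 165  32   7 163] [[ 314. -268.]] [[ 279. -261.]]
scene [211.5 193. ] [196 178  32  30 600] [[ 516. -131.]] [[ 488. -118.]]
scene [125.  221.8] [107 201  37  41 746] [[ 513. -365.]] [[ 484. -361.]]
scene [179.1 220.6] [169 211  21  23 332] [[ 574. -246.]] [[ 547. -238.]]
scene [162.1 257.2] [158 253   9  10  68] [[ 669. -327.]] [[ 645. -321.]]
t 10.3 pos [705.6  81.5 403.1] yaw 1.5 open 84.9 F [ 0.1 -0.5 -0.4] sh [167.9 -63.1]
slide [-0.2925, -0.2126, 0.0041] twist 0.0006 dist 271.0
```

View pics/t2.png

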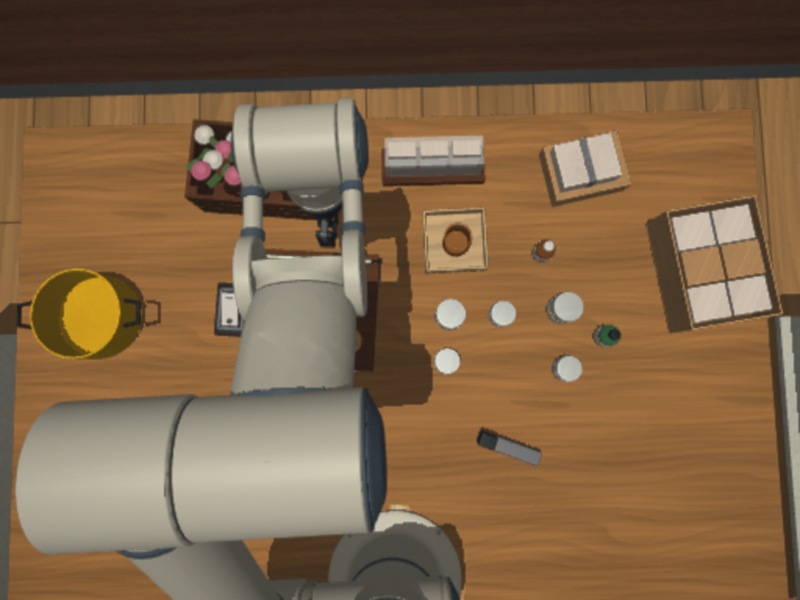

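Emit:
{"method": "servo_tool", "body": {"hand": [1,1,1,1,1,1,1,1], "slide": [[-0.05,-0.036,0.0],[-0.1,-0.073,0.0],[-0.15,-0.11,0.0],[-0.2,-0.145,0.02],[-0.25,-0.18,0.07],[-0.2925,-0.2126,0.12],[-0.2925,-0.2126,0.137],[-0.2925,-0.2126,0.137]], "twist": [0.0006,0.0006,0.0006,0.0006,0.0006,0.0006,0.0006,0.0006]}}

```text
clock: 11.15
eef_pos: [528.6, -128.7, 298.6]
tool_rot: [-3.137, -0.001, 1.492]
contact_force: [-0.3, 0.0, -0.4]
opening: 85.3
grasp_force: 0.0
```

```bash
python3 - <<'E'
from h import *
go((531.8,-126.4,207))
E
```

```text
t 11.2 pos [ 528.6 -128.7  298.6] yaw 1.492 open 85.3 F [-0.3  0.  -0.4] sh [   6.7 -285.6]
slide [0.0033, 0.004, 0.1221] twist -0.0018 dist 92.0
```

Emit:
{"method": "servo_tool", "body": {"hand": [1,1,1,1,1], "slide": [[0.002,0.003,0.04],[0.002,0.003,0.08],[0.002,0.003,0.11],[0.002,0.003,0.1221],[0.002,0.003,0.1221]], "twist": [0,0,0,0,0]}}

```text
clock: 11.65
eef_pos: [533.5, -125.4, 209.3]
tool_rot: [-3.141, -0.0, 1.496]
contact_force: [0.8, 0.2, -0.5]
opening: 85.3
grasp_force: 0.0
```

```bash
python3 - <<'E'
from h import *
go((531.8,-126.4,207))
E
```

```text
t 11.7 pos [ 533.5 -125.4  209.3] yaw 1.496 open 85.3 F [ 0.8  0.2 -0.5] sh [  11.3 -282. ]
slide [-0.0015, -0.0022, 0.003] twist -0.0006 dist 3.0
```

Good. Close and lift.

Emit:
{"method": "servo_tool", "body": {"hand": [-1,-1,-1,-1,-1,-1,-1], "slide": [[-0.001,-0.001,0],[-0.001,-0.001,0],[-0.001,-0.001,0],[-0.001,-0.001,0],[-0.001,-0.001,0],[-0.001,-0.001,0],[-0.001,-0.001,0]], "twist": [0,0,0,0,0,0,0], "squeeze": 50}}

```text
clock: 12.35
eef_pos: [532.8, -126.2, 210.9]
tool_rot: [3.139, 0.001, 1.496]
contact_force: [-1.0, 0.3, 10.3]
opening: 58.9
grasp_force: 52.0
```

Emit:
{"method": "servo_tool", "body": {"hand": [-1,-1,-1,-1,-1,-1], "slide": [[0,0,-0.02],[0,0,-0.06],[0,0,-0.11],[0,0,-0.16],[0,0,-0.18],[0,0,-0.18]], "twist": [0,0,0,0,0,0]}}

```text
clock: 12.95
eef_pos: [532.7, -126.2, 347.4]
tool_rot: [3.136, 0.001, 1.496]
contact_force: [0.7, 0.6, -3.7]
opening: 59.0
grasp_force: 55.0
```

```bash
python3 - <<'E'
from h import *
go((600.7,228.7,342),(600.7,228.7,250))
E
```

```text
t 12.9 pos [ 532.7 -126.2  347.4] yaw 1.496 open 59.0 F [ 0.7  0.6 -3.7] sh [  10.6 -282.9]
slide [0.4786, 0.055, 0.0071] twist -0.0006 dist 361.0
slide [0.0, 0.0, 0.1227] twist 0.0 dist 92.0
```

Emit:
{"method": "servo_tool", "body": {"hand": [-1,-1,-1,-1,-1,-1,-1,-1], "slide": [[0.05,0.006,0],[0.1,0.012,0],[0.16,0.018,0],[0.22,0.025,0],[0.28,0.032,0],[0.34,0.039,0],[0.4,0.046,0],[0.44,0.051,0]], "twist": [0,0,0,0,0,0,0,0]}}

```text
clock: 13.75
eef_pos: [594.9, 203.0, 343.1]
tool_rot: [-3.14, -0.0, 1.497]
contact_force: [1.1, -0.4, -3.5]
opening: 58.9
grasp_force: 55.0
```

Emit:
{"method": "servo_tool", "body": {"hand": [-1,-1,-1,-1,-1,-1], "slide": [[0.03,0.003,0],[0.0386,0.004,0],[0.0386,0.004,0.04],[0.0386,0.004,0.08],[0.0386,0.004,0.1],[0.0386,0.004,0.1]], "twist": [0,0,0,0,0,0]}}

```text
clock: 14.35
eef_pos: [599.6, 228.0, 266.9]
tool_rot: [-3.137, 0.002, 1.495]
contact_force: [-0.4, 0.3, -1.8]
opening: 58.8
grasp_force: 55.1
```

```bash
python3 - <<'E'
from h import *
go((600.7,228.7,250.5))
E
```

```text
t 14.3 pos [599.6 228.  266.9] yaw 1.495 open 58.8 F [-0.4  0.3 -1.8] sh [51.4 75.3]
slide [0.001, 0.0015, 0.0219] twist -0.0008 dist 16.0
```

Emit:
{"method": "servo_tool", "body": {"hand": [-1,-1,-1,-1], "slide": [[0.001,0.001,0.012],[0.001,0.001,0.018],[0.001,0.001,0.0225],[0.001,0.001,0.0225]], "twist": [0,0,0,0]}}

```text
clock: 14.75
eef_pos: [601.1, 229.5, 252.5]
tool_rot: [3.141, -0.0, 1.496]
contact_force: [0.4, -0.7, -3.2]
opening: 59.3
grasp_force: 55.1
```

Emit:
{"method": "servo_tool", "body": {"hand": [0,0.5,0.7,0.7,0.7], "slide": [[0,0,0],[0,0,0],[0,0,0],[0,0,0],[0,0,0]], "twist": [0,0,0,0,0]}}

```text
clock: 15.25
eef_pos: [601.2, 229.5, 252.6]
tool_rot: [3.141, -0.0, 1.496]
contact_force: [-0.1, 0.2, -0.5]
opening: 72.7
grasp_force: 0.0
```

Emit:
{"method": "servo_tool", "body": {"hand": [0.7,0.7,1,1,1], "slide": [[0,0,-0.04],[0,0,-0.09],[0,0,-0.15],[0,0,-0.16],[0,0,-0.16]], "twist": [0,0,0,0,0]}}

```text
clock: 15.75
eef_pos: [601.4, 229.5, 374.2]
tool_rot: [3.138, -0.001, 1.496]
contact_force: [0.3, 0.6, -0.6]
opening: 85.2
grasp_force: 0.0
```

```bash
python3 - <<'E'
from h import *
o=sensors.get_obs();w=cam('wrist');cv2.imwrite('pics/w3.png',w['img'][:,:,::-1])
for j in jars(cam('top')): print(j)
go((541.3,-362,320),(541.3,-362,208))
E
```

```text
('short', array([616.3, 285.5]), array([ 25,  21, 222], dtype=int32))
('tall', array([ 541. , -361.5]), array([ 19,  20, 286], dtype=int32))
('short', array([ 532. , -234.1]), array([ 17,  16, 212], dtype=int32))
('short', array([ 438.4, -118.2]), array([ 17,  16, 218], dtype=int32))
('short', array([ 417.3, -363.5]), array([ 18,  16, 215], dtype=int32))
t 15.8 pos [600.8 229.4 371.3] yaw 1.496 open 85.5 F [ 0.2  0.3 -0.7] sh [52.5 76.7]
slide [-0.7922, -0.0199, 0.0684] twist -0.0006 dist 597.0
slide [0.0, 0.0, 0.1493] twist 0.0 dist 112.0
```

View pics/w3.png

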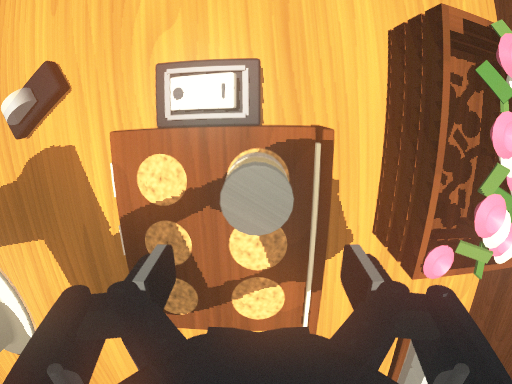

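Emit:
{"method": "servo_tool", "body": {"hand": [1,1,1,1,1,1,1,1], "slide": [[-0.06,0,0],[-0.12,0,0],[-0.18,-0.004,0],[-0.24,-0.006,0],[-0.3,-0.007,0],[-0.36,-0.009,0],[-0.42,-0.01,0],[-0.48,-0.012,0]], "twist": [0,0,0,0,0,0,0,0]}}

```text
clock: 16.65
eef_pos: [564.4, -130.5, 370.6]
tool_rot: [-3.139, -0.001, 1.496]
contact_force: [0.7, -0.3, -0.4]
opening: 85.6
grasp_force: 0.0
```

Emit:
{"method": "servo_tool", "body": {"hand": [1,1,1,1,1,1,1,1], "slide": [[-0.06,0,0],[-0.12,-0.002,0],[-0.18,-0.004,0],[-0.24,-0.006,0],[-0.29,-0.007,0.02],[-0.3122,-0.0079,0.06],[-0.3122,-0.0079,0.0684],[-0.3122,-0.0079,0.0684]], "twist": [0,0,0,0,0,0,0,0]}}

```text
clock: 17.45
eef_pos: [541.1, -361.3, 318.6]
tool_rot: [-3.138, -0.003, 1.495]
contact_force: [-0.3, 0.8, 0.4]
opening: 85.5
grasp_force: 0.0
```

Emit:
{"method": "servo_tool", "body": {"hand": [1,1,1,1,1,1], "slide": [[0,0,0.03],[0,0,0.07],[0,0,0.11],[0,0,0.1493],[0,0,0.1493],[0,0,0.1493]], "twist": [0,0,0,0,0,0]}}

```text
clock: 18.05
eef_pos: [542.2, -361.2, 210.1]
tool_rot: [-3.142, -0.0, 1.497]
contact_force: [0.1, 0.3, 0.6]
opening: 85.5
grasp_force: 0.0
```

```bash
python3 - <<'E'
from h import *
go((541.2,-361.8,207))
E
```

```text
t 18.1 pos [ 542.2 -361.2  210.1] yaw 1.497 open 85.5 F [0.1 0.3 0.6] sh [  37.2 -516.6]
slide [-0.0009, -0.0013, 0.0042] twist -0.0003 dist 3.0
```

Emit:
{"method": "servo_tool", "body": {"hand": [-1,-1,-1,-1,-1,-1,-1], "slide": [[-0.001,-0.001,0.001],[-0.001,-0.001,0.001],[-0.001,-0.001,0.001],[-0.001,-0.001,0.001],[-0.001,-0.001,0.001],[-0.001,-0.001,0.001],[-0.001,-0.001,0.001]], "twist": [0,0,0,0,0,0,0]}}

```text
clock: 18.75
eef_pos: [541.3, -362.8, 210.4]
tool_rot: [3.139, 0.001, 1.496]
contact_force: [0.3, 2.8, 10.4]
opening: 59.0
grasp_force: 51.8
```

Emit:
{"method": "servo_tool", "body": {"hand": [-1,-1,-1,-1,-1,-1], "slide": [[0,0,-0.02],[0,0,-0.06],[0,0,-0.11],[0,0,-0.16],[0,0,-0.18],[0,0,-0.18]], "twist": [0,0,0,0,0,0]}}

```text
clock: 19.35
eef_pos: [541.2, -362.8, 347.5]
tool_rot: [3.137, 0.003, 1.496]
contact_force: [0.1, -0.6, -2.0]
opening: 59.4
grasp_force: 54.5
```

Emit:
{"method": "servo_tool", "body": {"hand": [-1,-1,-1,-1,-1,-1,-1,-1], "slide": [[0.05,0.002,0],[0.1,0.004,0],[0.16,0.006,0],[0.22,0.008,0],[0.28,0.009,0],[0.34,0.01,0],[0.4,0.012,0],[0.44,0.013,0]], "twist": [0,0,0,0,0,0,0,0]}}

```text
clock: 20.15
eef_pos: [574.8, -31.5, 342.8]
tool_rot: [-3.14, -0.001, 1.497]
contact_force: [-0.4, -0.9, -1.7]
opening: 59.3
grasp_force: 54.5
```

Emit:
{"method": "servo_tool", "body": {"hand": [-1,-1,-1,-1,-1,-1,-1], "slide": [[0.06,0.002,0],[0.12,0.004,0],[0.17,0.006,0],[0.21,0.007,0],[0.239,0.007,0],[0.249,0.008,0],[0.249,0.008,0]], "twist": [0,0,0,0,0,0,0]}}

```text
clock: 20.85
eef_pos: [595.1, 152.1, 342.8]
tool_rot: [-3.141, 0.0, 1.497]
contact_force: [-0.3, -0.4, -2.8]
opening: 59.3
grasp_force: 54.5
```

```bash
python3 - <<'E'
from h import *
go((595.2,152.9,249.5))
E
```

```text
t 20.9 pos [595.1 152.1 342.8] yaw 1.497 open 59.3 F [-0.3 -0.4 -2.8] sh [52.5 -0.8]
slide [0.0011, 0.0001, 0.1245] twist -0.0002 dist 93.0
```

Emit:
{"method": "servo_tool", "body": {"hand": [-1,-1,-1,-1,-1,-1], "slide": [[0.001,0,0.04],[0.001,0,0.08],[0.001,0,0.105],[0.001,0,0.118],[0.001,0,0.126],[0.001,0,0.126]], "twist": [0,0,0,0,0,0]}}

```text
clock: 21.45
eef_pos: [595.6, 151.5, 249.6]
tool_rot: [3.141, -0.0, 1.495]
contact_force: [-0.1, -0.1, -2.3]
opening: 59.1
grasp_force: 57.0
```

Emit:
{"method": "servo_tool", "body": {"hand": [0,0.5,0.7,0.7,0.7], "slide": [[0,0,0],[0,0,0],[0,0,0],[0,0,0],[0,0,0]], "twist": [0,0,0,0,0]}}

```text
clock: 21.95
eef_pos: [595.4, 152.3, 249.0]
tool_rot: [3.141, -0.0, 1.496]
contact_force: [0.3, 0.0, 0.8]
opening: 72.6
grasp_force: 0.0
```

Emit:
{"method": "servo_tool", "body": {"hand": [0.7,0.7,1,1,1], "slide": [[0,0,-0.04],[0,0,-0.09],[0,0,-0.15],[0,0,-0.16],[0,0,-0.16]], "twist": [0,0,0,0,0]}}

```text
clock: 22.45
eef_pos: [595.6, 152.4, 370.5]
tool_rot: [3.138, -0.001, 1.496]
contact_force: [0.2, -0.3, -0.1]
opening: 85.5
grasp_force: 0.0
```

```bash
python3 - <<'E'
from h import *
for j in jars(cam('top')): print(j)
go((438.4,-118.2,320),(438.4,-118.2,186))
E
```

```text
('short', array([595.1, 166.5]), array([ 13,  21, 205], dtype=int32))
('short', array([ 532. , -234.2]), array([ 17,  16, 211], dtype=int32))
('short', array([ 438.5, -118.1]), array([ 17,  16, 217], dtype=int32))
('short', array([ 417.2, -363.6]), array([ 18,  16, 216], dtype=int32))
t 22.5 pos [595.3 152.3 368.8] yaw 1.496 open 85.4 F [ 0.2  0.3 -0.8] sh [52.6 -0.6]
slide [-0.3753, -0.1815, 0.0651] twist -0.0006 dist 316.0
slide [0.0, 0.0, 0.1787] twist 0.0 dist 134.0
```

Emit:
{"method": "servo_tool", "body": {"hand": [1,1,1,1,1,1,1,1], "slide": [[-0.06,-0.028,0],[-0.12,-0.057,0],[-0.18,-0.086,0],[-0.24,-0.115,0],[-0.3,-0.144,0.01],[-0.36,-0.172,0.04],[-0.3753,-0.1815,0.0651],[-0.3753,-0.1815,0.0651]], "twist": [0,0,0,0,0,0,0,0]}}

```text
clock: 23.3
eef_pos: [436.1, -119.5, 316.9]
tool_rot: [-3.135, -0.002, 1.493]
contact_force: [0.3, 0.1, 0.4]
opening: 85.8
grasp_force: 0.0
```

Emit:
{"method": "servo_tool", "body": {"hand": [1,1,1,1,1,1,1], "slide": [[0,0,0.04],[0,0,0.08],[0,0,0.12],[0,0,0.155],[0,0,0.1787],[0,0,0.1787],[0,0,0.1787]], "twist": [0,0,0,0,0,0,0]}}

```text
clock: 24.0
eef_pos: [438.5, -117.7, 185.9]
tool_rot: [-3.14, -0.001, 1.496]
contact_force: [0.8, -0.1, -0.1]
opening: 85.3
grasp_force: 0.0
```

```bash
python3 - <<'E'
from h import *
go((438.4,-118.2,186))
go((496,236.3,186))
E
```

```text
t 24.0 pos [ 438.5 -117.7  185.9] yaw 1.496 open 85.3 F [ 0.8 -0.1 -0.1] sh [ -83.9 -281.3]
slide [-0.0006, -0.0001, -0.0001] twist -0.0005 dist 0.0
t 24.0 pos [ 438.5 -117.7  185.9] yaw 1.496 open 85.3 F [ 0.8 -0.1 -0.1] sh [ -83.9 -281.3]
slide [0.4764, 0.0412, -0.0001] twist -0.0005 dist 359.0
```

Emit:
{"method": "servo_tool", "body": {"hand": [-1,-1,-1,-1,-1,-1,-1], "slide": [[0,0,0],[0,0,0],[0,0,0],[0,0,0],[0,0,0],[0,0,0],[0,0,0]], "twist": [0,0,0,0,0,0,0]}}

```text
clock: 24.7
eef_pos: [438.7, -118.2, 187.0]
tool_rot: [3.14, 0.0, 1.496]
contact_force: [-0.3, 0.6, 12.7]
opening: 51.2
grasp_force: 49.7
```

Emit:
{"method": "servo_tool", "body": {"hand": [-1,-1,-1,-1,-1,-1], "slide": [[0,0,-0.02],[0,0,-0.06],[0,0,-0.11],[0,0,-0.15],[0,0,-0.15],[0,0,-0.15]], "twist": [0,0,0,0,0,0]}}

```text
clock: 25.3
eef_pos: [438.4, -118.1, 299.0]
tool_rot: [3.14, 0.001, 1.496]
contact_force: [0.1, 0.1, -2.9]
opening: 51.0
grasp_force: 53.0
```

Emit:
{"method": "servo_tool", "body": {"hand": [-1,-1,-1,-1,-1,-1,-1,-1], "slide": [[0.05,0.004,0],[0.1,0.008,0],[0.16,0.014,0],[0.22,0.019,0],[0.28,0.024,0],[0.34,0.029,0],[0.4,0.035,0],[0.44,0.038,0]], "twist": [0,0,0,0,0,0,0,0]}}

```text
clock: 26.1
eef_pos: [491.5, 211.4, 297.0]
tool_rot: [-3.14, 0.0, 1.497]
contact_force: [0.7, -0.1, -1.5]
opening: 50.9
grasp_force: 53.0
```

Emit:
{"method": "servo_tool", "body": {"hand": [-1,-1,-1,-1], "slide": [[0.026,0.002,0],[0.0364,0.0032,0],[0.0364,0.0032,0],[0.0364,0.0032,0]], "twist": [0,0,0,0]}}

```text
clock: 26.5
eef_pos: [495.9, 235.0, 297.8]
tool_rot: [-3.14, 0.001, 1.495]
contact_force: [-0.5, -0.3, -1.5]
opening: 50.8
grasp_force: 53.0
```

```bash
python3 - <<'E'
from h import *
go((496,236.3,226))
E
```

```text
t 26.5 pos [495.9 235.  297.8] yaw 1.495 open 50.8 F [-0.5 -0.3 -1.5] sh [-52.5  74.6]
slide [0.0018, 0.0, 0.0958] twist -0.0007 dist 72.0
```

Emit:
{"method": "servo_tool", "body": {"hand": [-1,-1,-1,-1,-1,-1], "slide": [[0.0012,0,0.04],[0.0012,0,0.07],[0.0012,0,0.085],[0.0012,0,0.092],[0.0012,0,0.0965],[0.0012,0,0.0965]], "twist": [0,0,0,0,0,0]}}

```text
clock: 27.1
eef_pos: [496.3, 236.4, 227.1]
tool_rot: [3.141, -0.0, 1.495]
contact_force: [-0.0, 0.0, -1.9]
opening: 51.0
grasp_force: 53.2
```

Emit:
{"method": "servo_tool", "body": {"hand": [0,0.5,0.5,0.5,0.5], "slide": [[0,0,0],[0,0,0],[0,0,0],[0,0,0],[0,0,0]], "twist": [0,0,0,0,0]}}

```text
clock: 27.6
eef_pos: [496.3, 236.7, 226.3]
tool_rot: [3.141, -0.0, 1.496]
contact_force: [-0.3, -0.6, -0.4]
opening: 63.5
grasp_force: 0.0
```

Emit:
{"method": "servo_tool", "body": {"hand": [0.5,0.5,1,1,1], "slide": [[0,0,-0.04],[0,0,-0.09],[0,0,-0.15],[0,0,-0.18],[0,0,-0.18]], "twist": [0,0,0,0,0]}}

```text
clock: 28.1
eef_pos: [496.9, 237.0, 364.6]
tool_rot: [3.136, -0.002, 1.496]
contact_force: [0.3, 0.5, -0.2]
opening: 85.4
grasp_force: 0.0
```

```bash
python3 - <<'E'
from h import *
for j in jars(cam('top')): print(j)
go((532,-234.3,310),(532,-234.3,186))
E
```

```text
('tall', array([607. , 239.1]), array([ 20,  19, 282], dtype=int32))
('short', array([615., 161.]), array([ 20,  14, 160], dtype=int32))
('short', array([ 532.1, -234. ]), array([ 17,  16, 213], dtype=int32))
('short', array([457.4, 293.4]), array([ 18,  21, 208], dtype=int32))
('short', array([ 417.1, -363.5]), array([ 18,  16, 217], dtype=int32))
t 28.1 pos [496.4 236.8 362.6] yaw 1.496 open 85.3 F [-0.9  0.1 -1. ] sh [-52.1  76.5]
slide [-0.6228, 0.0944, 0.0702] twist -0.0006 dist 475.0
slide [0.0, 0.0, 0.1653] twist 0.0 dist 124.0
```

Emit:
{"method": "servo_tool", "body": {"hand": [1,1,1,1,1,1,1,1], "slide": [[-0.06,0.009,0],[-0.12,0.018,0],[-0.18,0.027,0],[-0.24,0.036,0],[-0.3,0.045,0],[-0.36,0.054,0],[-0.42,0.063,0],[-0.48,0.072,0]], "twist": [0,0,0,0,0,0,0,0]}}

```text
clock: 28.95
eef_pos: [522.6, -128.2, 360.0]
tool_rot: [-3.14, -0.001, 1.496]
contact_force: [1.1, 0.3, -0.3]
opening: 85.3
grasp_force: 0.0
```

Emit:
{"method": "servo_tool", "body": {"hand": [1,1,1,1,1,1], "slide": [[-0.06,0.009,0],[-0.1,0.016,0.02],[-0.1428,0.0224,0.06],[-0.1428,0.0224,0.0702],[-0.1428,0.0224,0.0702],[-0.1428,0.0224,0.0702]], "twist": [0,0,0,0,0,0]}}

```text
clock: 29.55
eef_pos: [531.7, -233.6, 308.3]
tool_rot: [-3.141, -0.001, 1.496]
contact_force: [0.2, 1.1, 0.5]
opening: 85.1
grasp_force: 0.0
```

Emit:
{"method": "servo_tool", "body": {"hand": [1,1,1,1,1,1,1], "slide": [[0,0,0.04],[0,0,0.08],[0,0,0.12],[0,0,0.15],[0,0,0.1653],[0,0,0.1653],[0,0,0.1653]], "twist": [0,0,0,0,0,0,0]}}

```text
clock: 30.25
eef_pos: [532.2, -234.2, 185.6]
tool_rot: [3.14, 0.0, 1.496]
contact_force: [0.3, -0.1, 0.4]
opening: 85.4
grasp_force: 0.0
```

```bash
python3 - <<'E'
from h import *
go((532,-234.2,186))
go((490.4,160.6,186))
E
```

```text
t 30.2 pos [ 532.2 -234.2  185.6] yaw 1.496 open 85.4 F [ 0.3 -0.1  0.4] sh [  18.  -390.6]
slide [-0.0, -0.0003, -0.0005] twist -0.0005 dist 0.0
t 30.2 pos [ 532.2 -234.2  185.6] yaw 1.496 open 85.4 F [ 0.3 -0.1  0.4] sh [  18.  -390.6]
slide [0.5208, -0.0948, -0.0005] twist -0.0005 dist 397.0
```

Emit:
{"method": "servo_tool", "body": {"hand": [-1,-1,-1,-1,-1,-1,-1], "slide": [[0,0,0],[0,0,0],[0,0,0],[0,0,0],[0,0,0],[0,0,0],[0,0,0]], "twist": [0,0,0,0,0,0,0]}}

```text
clock: 30.95
eef_pos: [532.1, -234.6, 185.7]
tool_rot: [3.14, 0.001, 1.496]
contact_force: [-0.8, 2.4, 11.8]
opening: 51.0
grasp_force: 50.2
```

Emit:
{"method": "servo_tool", "body": {"hand": [-1,-1,-1,-1,-1,-1], "slide": [[0,0,-0.02],[0,0,-0.06],[0,0,-0.11],[0,0,-0.15],[0,0,-0.17],[0,0,-0.17]], "twist": [0,0,0,0,0,0]}}

```text
clock: 31.55
eef_pos: [532.1, -234.7, 314.5]
tool_rot: [3.138, 0.002, 1.496]
contact_force: [0.3, 0.2, -2.4]
opening: 50.9
grasp_force: 52.6
```

Emit:
{"method": "servo_tool", "body": {"hand": [-1,-1,-1,-1,-1,-1,-1,-1], "slide": [[0.05,-0.009,0],[0.1,-0.018,0],[0.16,-0.029,0],[0.22,-0.04,0],[0.28,-0.051,0],[0.34,-0.062,0],[0.4,-0.073,0],[0.44,-0.08,0]], "twist": [0,0,0,0,0,0,0,0]}}

```text
clock: 32.35
eef_pos: [495.6, 101.6, 311.1]
tool_rot: [-3.14, -0.0, 1.497]
contact_force: [0.6, -0.1, -2.3]
opening: 50.7
grasp_force: 52.6
```

Emit:
{"method": "servo_tool", "body": {"hand": [-1,-1,-1,-1,-1], "slide": [[0.05,-0.009,0],[0.0808,-0.0148,0],[0.0808,-0.0148,0],[0.0808,-0.0148,0],[0.0808,-0.0148,0]], "twist": [0,0,0,0,0]}}

```text
clock: 32.85
eef_pos: [490.1, 159.7, 311.5]
tool_rot: [-3.141, 0.0, 1.495]
contact_force: [0.7, -0.2, -1.9]
opening: 50.7
grasp_force: 52.6
```

```bash
python3 - <<'E'
from h import *
go((490.4,160.6,226))
E
```

```text
t 32.9 pos [490.1 159.7 311.5] yaw 1.495 open 50.7 F [ 0.7 -0.2 -1.9] sh [-52.8  -0.8]
slide [0.0012, 0.0003, 0.1141] twist -0.0008 dist 86.0
```

Emit:
{"method": "servo_tool", "body": {"hand": [-1,-1,-1,-1,-1,-1], "slide": [[0.001,0,0.04],[0.001,0,0.08],[0.001,0,0.1],[0.001,0,0.11],[0.001,0,0.1146],[0.001,0,0.1146]], "twist": [0,0,0,0,0,0]}}

```text
clock: 33.45
eef_pos: [490.5, 160.7, 226.4]
tool_rot: [3.141, -0.0, 1.495]
contact_force: [-0.7, 0.0, -1.4]
opening: 50.8
grasp_force: 52.7
```

Emit:
{"method": "servo_tool", "body": {"hand": [0,0.5,0.5,0.5,0.5], "slide": [[0,0,0],[0,0,0],[0,0,0],[0,0,0],[0,0,0]], "twist": [0,0,0,0,0]}}

```text
clock: 33.95
eef_pos: [490.3, 161.2, 226.2]
tool_rot: [3.141, -0.0, 1.496]
contact_force: [0.3, -0.2, 0.4]
opening: 64.0
grasp_force: 0.0
```

Emit:
{"method": "servo_tool", "body": {"hand": [0.5,0.5,1,1,1], "slide": [[0,0,-0.04],[0,0,-0.09],[0,0,-0.15],[0,0,-0.18],[0,0,-0.18]], "twist": [0,0,0,0,0]}}

```text
clock: 34.45
eef_pos: [490.9, 161.4, 364.4]
tool_rot: [3.136, -0.002, 1.496]
contact_force: [-0.3, -0.1, -0.2]
opening: 85.3
grasp_force: 0.0
```

```bash
python3 - <<'E'
from h import *
for j in jars(cam('top')): print(j)
go((417.1,-363.5,310),(417.1,-363.5,186),(417.1,-363.5,305),(484.9,84.8,305))
E
```

```text
('short', array([609.5, 156.5]), array([ 17,  16, 196], dtype=int32))
('short', array([432. , 178.8]), array([ 12,  21, 207], dtype=int32))
('short', array([ 417.3, -363.5]), array([ 18,  16, 215], dtype=int32))
t 34.5 pos [490.4 161.3 362.5] yaw 1.496 open 85.3 F [-0.2 -0.7 -0.8] sh [-52.6   0.7]
slide [-0.705, -0.0451, 0.07] twist -0.0006 dist 532.0
slide [0.0, 0.0, 0.1653] twist 0.0 dist 124.0
slide [0.0, 0.0, -0.1587] twist 0.0 dist 119.0
slide [0.6027, 0.0465, -0.0] twist 0.0 dist 453.0
```

Emit:
{"method": "servo_tool", "body": {"hand": [1,1,1,1,1,1,1,1], "slide": [[-0.06,-0.004,0],[-0.12,-0.008,0],[-0.18,-0.012,0],[-0.24,-0.016,0],[-0.3,-0.019,0],[-0.36,-0.023,0],[-0.42,-0.027,0],[-0.48,-0.031,0]], "twist": [0,0,0,0,0,0,0,0]}}

```text
clock: 35.3
eef_pos: [439.2, -197.7, 360.0]
tool_rot: [-3.14, -0.001, 1.496]
contact_force: [1.4, 0.2, -0.2]
opening: 85.3
grasp_force: 0.0
```

Emit:
{"method": "servo_tool", "body": {"hand": [1,1,1,1,1,1,1,1], "slide": [[-0.06,-0.004,0],[-0.12,-0.008,0],[-0.18,-0.011,0],[-0.225,-0.0141,0.04],[-0.225,-0.0141,0.07],[-0.225,-0.0141,0.07],[-0.225,-0.0141,0.07],[-0.225,-0.0141,0.07]], "twist": [0,0,0,0,0,0,0,0]}}

```text
clock: 36.1
eef_pos: [417.2, -363.0, 309.4]
tool_rot: [3.141, 0.0, 1.497]
contact_force: [0.2, 0.1, 0.1]
opening: 85.4
grasp_force: 0.0
```

Emit:
{"method": "servo_tool", "body": {"hand": [1,1,1,1,1,1,1], "slide": [[0,0,0.04],[0,0,0.08],[0,0,0.12],[0,0,0.15],[0,0,0.1653],[0,0,0.1653],[0,0,0.1653]], "twist": [0,0,0,0,0,0,0]}}

```text
clock: 36.8
eef_pos: [417.3, -363.7, 185.8]
tool_rot: [3.141, 0.001, 1.496]
contact_force: [0.4, -0.4, 1.0]
opening: 85.0
grasp_force: 0.0
```

```bash
python3 - <<'E'
from h import *
go((417.1,-363.5,186))
go((484.9,84.8,186))
E
```

```text
t 36.8 pos [ 417.3 -363.7  185.8] yaw 1.496 open 85.0 F [ 0.4 -0.4  1. ] sh [ -87.2 -528.1]
slide [0.0002, -0.0002, -0.0003] twist -0.0005 dist 0.0
t 36.8 pos [ 417.3 -363.7  185.8] yaw 1.496 open 85.0 F [ 0.4 -0.4  1. ] sh [ -87.2 -528.1]
slide [0.603, 0.0453, -0.0003] twist -0.0005 dist 454.0
```

Emit:
{"method": "servo_tool", "body": {"hand": [-1,-1,-1,-1,-1,-1,-1], "slide": [[0,0,0],[0,0,0],[0,0,0],[0,0,0],[0,0,0],[0,0,0],[0,0,0]], "twist": [0,0,0,0,0,0,0]}}

```text
clock: 37.5
eef_pos: [417.0, -363.7, 185.7]
tool_rot: [3.14, 0.001, 1.496]
contact_force: [-1.2, 1.5, 13.8]
opening: 51.0
grasp_force: 49.9
```

Emit:
{"method": "servo_tool", "body": {"hand": [-1,-1,-1,-1,-1,-1], "slide": [[0,0,-0.02],[0,0,-0.06],[0,0,-0.11],[0,0,-0.15],[0,0,-0.17],[0,0,-0.17]], "twist": [0,0,0,0,0,0]}}

```text
clock: 38.1
eef_pos: [417.1, -363.9, 314.4]
tool_rot: [3.139, 0.003, 1.496]
contact_force: [-0.9, 0.1, -3.6]
opening: 50.7
grasp_force: 52.6
```

Emit:
{"method": "servo_tool", "body": {"hand": [-1,-1,-1,-1,-1,-1,-1,-1], "slide": [[0.05,0.004,0],[0.1,0.008,0],[0.16,0.012,0],[0.22,0.017,0],[0.28,0.021,0],[0.34,0.026,0],[0.4,0.03,0],[0.44,0.033,0]], "twist": [0,0,0,0,0,0,0,0]}}

```text
clock: 38.9
eef_pos: [465.8, -33.8, 311.2]
tool_rot: [-3.14, -0.0, 1.497]
contact_force: [0.1, -0.4, -2.7]
opening: 51.0
grasp_force: 52.6
```

Emit:
{"method": "servo_tool", "body": {"hand": [-1,-1,-1,-1,-1,-1], "slide": [[0.05,0.004,0],[0.11,0.008,0],[0.15,0.011,0],[0.163,0.0123,0],[0.163,0.0123,0],[0.163,0.0123,0]], "twist": [0,0,0,0,0,0]}}

```text
clock: 39.5
eef_pos: [484.4, 84.3, 311.5]
tool_rot: [-3.141, 0.0, 1.496]
contact_force: [-0.4, 0.2, -2.0]
opening: 51.0
grasp_force: 52.6
```

```bash
python3 - <<'E'
from h import *
go((484.9,84.8,226))
E
```

```text
t 39.5 pos [484.4  84.3 311.5] yaw 1.496 open 51.0 F [-0.4  0.2 -2. ] sh [-53.  -76.4]
slide [0.0007, 0.0007, 0.1141] twist -0.0006 dist 86.0
```

Emit:
{"method": "servo_tool", "body": {"hand": [-1,-1,-1,-1,-1,-1], "slide": [[0.0007,0.0005,0.04],[0.0007,0.0005,0.08],[0.0007,0.0005,0.1],[0.0007,0.0005,0.11],[0.0007,0.0005,0.1146],[0.0007,0.0005,0.1146]], "twist": [0,0,0,0,0,0]}}

```text
clock: 40.1
eef_pos: [485.1, 84.8, 226.4]
tool_rot: [3.142, 0.0, 1.495]
contact_force: [0.1, 0.5, -1.4]
opening: 51.1
grasp_force: 52.9
```

Emit:
{"method": "servo_tool", "body": {"hand": [0,0.5,0.5,0.5,0.5], "slide": [[0,0,0],[0,0,0],[0,0,0],[0,0,0],[0,0,0]], "twist": [0,0,0,0,0]}}

```text
clock: 40.6
eef_pos: [485.1, 85.4, 226.3]
tool_rot: [3.141, -0.0, 1.496]
contact_force: [-0.3, 0.0, 0.1]
opening: 63.5
grasp_force: 0.0
```

Emit:
{"method": "servo_tool", "body": {"hand": [0.5,0.5,1,1,1], "slide": [[0,0,-0.04],[0,0,-0.09],[0,0,-0.15],[0,0,-0.22],[0,0,-0.22]], "twist": [0,0,0,0,0]}}

```text
clock: 41.1
eef_pos: [486.1, 85.5, 396.8]
tool_rot: [3.133, -0.001, 1.496]
contact_force: [-0.1, -0.4, -2.0]
opening: 85.5
grasp_force: 0.0
```

Emit:
{"method": "servo_tool", "body": {"hand": [-1,-1,-1,-1,-1,-1,-1,-1], "slide": [[-0.06,0,0],[-0.12,0,0],[-0.18,0,0],[-0.24,0,0],[-0.3,0,0],[-0.36,0,0],[-0.42,0,0],[-0.46,0,0]], "twist": [0,0,0,0,0,0,0,0]}}

```text
clock: 41.9
eef_pos: [458.6, -261.3, 391.0]
tool_rot: [3.142, 0.0, 1.494]
contact_force: [0.1, 0.3, -0.4]
opening: 0.3
grasp_force: 0.0
```

```bash
python3 - <<'E'
from h import *
d=cam('top'); hsv=cv2.cvtColor(d['img'],cv2.COLOR_RGB2HSV); m=(hsv[...,1]<60)&(hsv[...,2]>120)
for c,s in blobs(m,100,500):
    if 165<c[1]<230 and 160<c[0]<240: print(c.round(1),s[2:],'as tall',w2sh(unproj(d,c,116)[0]).round(1),'as short',w2sh(unproj(d,c,90)[0]).round(1))
A=cv2.resize(d['img'][150:240,110:250,::-1],(800,514),interpolation=cv2.INTER_CUBIC)
cv2.imwrite('pics/t3.png',A)
s=cam('scene');cv2.imwrite('pics/s3.png',cv2.resize(s['img'][:,:,::-1],(800,600),interpolation=cv2.INTER_CUBIC))
go()
E
```

```text
[200.2 165.1] [ 74   6 159] as tall [101.3  -7.8] as short [105.6  -3.4]
[171.6 180.1] [ 20  21 309] as tall [50.7 76.6] as short [53.9 82.8]
[196.7 181.3] [ 20  21 312] as tall [51.  -0.3] as short [54.2  4.2]
[171.4 214.9] [ 17  17 232] as tall [-55.2  69.8] as short [-54.3  75.9]
[195.9 216.1] [ 17  17 238] as tall [-55.   -4.9] as short [-54.1  -0.4]
[220.3 217.1] [ 17  17 233] as tall [-54.3 -78.9] as short [-53.4 -76. ]
t 42.0 pos [ 458.8 -262.   390.9] yaw 1.492 open 0.3 F [0.5 0.1 0.3] sh [ -53.2 -423.7]
```

View pics/t3.png

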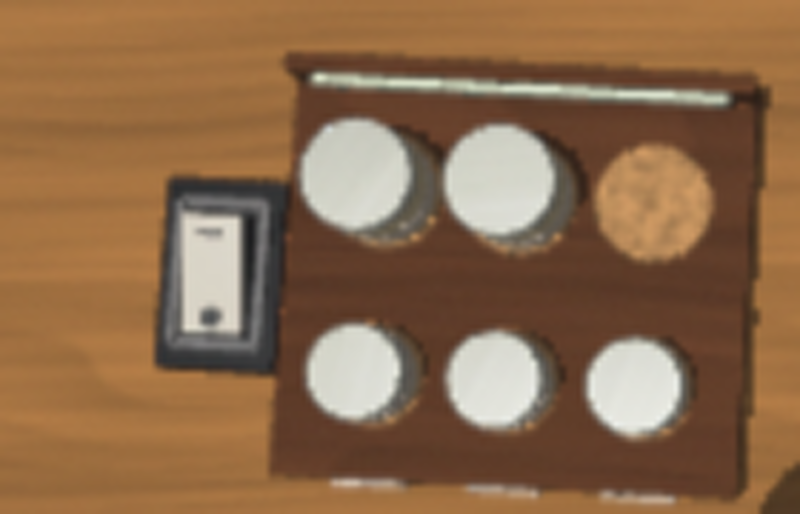

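View pics/s3.png

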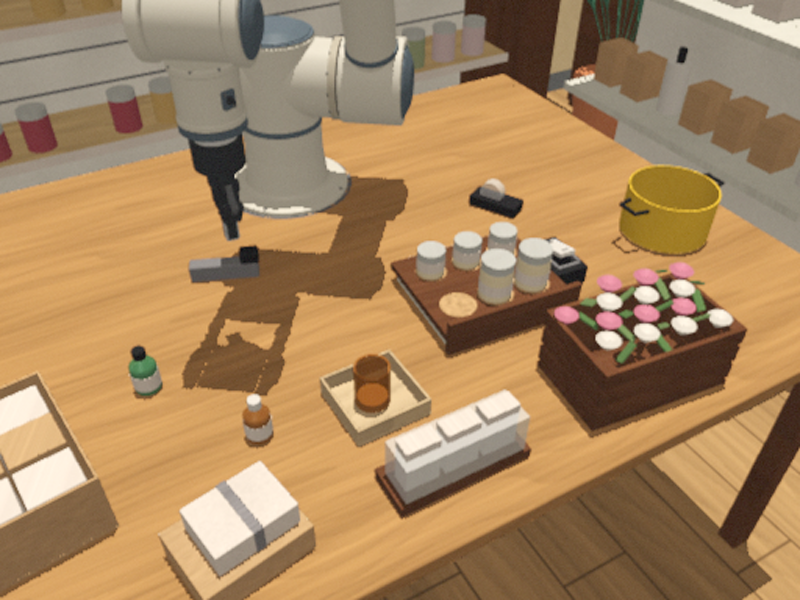

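```bash
python3 - <<'E'
from h import *
x,y=sh2w([24,166.5])
go((x,y,391),(x,y,250),(x,y,229.5))
E
```

```text
t 42.0 pos [ 458.8 -262.   390.9] yaw 1.492 open 0.3 F [0.5 0.1 0.3] sh [ -53.2 -423.7]
slide [0.7875, 0.0988, -0.0002] twist -0.0017 dist 595.0
slide [0.0, 0.0, 0.188] twist 0.0 dist 141.0
slide [0.0, 0.0, 0.0273] twist 0.0 dist 20.0
```

Emit:
{"method": "servo_tool", "body": {"hand": [-1,-1,-1,-1,-1,-1,-1,-1], "slide": [[0.06,0.008,0],[0.12,0.015,0],[0.18,0.023,0],[0.24,0.03,0],[0.3,0.038,0],[0.36,0.045,0],[0.42,0.053,0],[0.48,0.06,0]], "twist": [0,0,0,0,0,0,0,0]}}

```text
clock: 42.8
eef_pos: [530.7, 99.5, 391.1]
tool_rot: [-3.141, -0.0, 1.496]
contact_force: [0.2, -0.7, 0.3]
opening: -0.1
grasp_force: 0.0
```

Emit:
{"method": "servo_tool", "body": {"hand": [-1,-1,-1,-1,-1,-1,-1,-1], "slide": [[0.06,0.008,0],[0.12,0.015,0],[0.18,0.023,0],[0.24,0.03,0],[0.29,0.037,0],[0.3075,0.0388,0],[0.3075,0.0388,0],[0.3075,0.0388,0]], "twist": [0,0,0,0,0,0,0,0]}}

```text
clock: 43.6
eef_pos: [576.9, 324.3, 390.8]
tool_rot: [-3.141, 0.001, 1.496]
contact_force: [0.2, -0.1, -0.1]
opening: -0.2
grasp_force: 0.0
```

```bash
python3 - <<'E'
from h import *
x,y=sh2w([24,166.5])
go((x,y,252),(x,y,229.5))
E
```

```text
t 43.6 pos [576.9 324.3 390.8] yaw 1.496 open -0.2 F [ 0.2 -0.1 -0.1] sh [ 21.8 169.6]
slide [-0.0042, 0.003, 0.1851] twist -0.0005 dist 139.0
slide [0.0, 0.0, 0.03] twist 0.0 dist 22.0
```

Emit:
{"method": "servo_tool", "body": {"hand": [-1,-1,-1,-1,-1,-1], "slide": [[-0.0042,0.003,0.06],[-0.0042,0.003,0.12],[-0.0042,0.003,0.16],[-0.0042,0.003,0.1851],[-0.0042,0.003,0.1851],[-0.0042,0.003,0.1851]], "twist": [0,0,0,0,0,0]}}

```text
clock: 44.2
eef_pos: [579.6, 320.5, 253.1]
tool_rot: [3.142, 0.0, 1.495]
contact_force: [-0.2, 0.8, 0.7]
opening: 0.1
grasp_force: 0.0
```

Emit:
{"method": "servo_tool", "body": {"hand": [-1,-1,-1,-1,-1], "slide": [[0,0,0.011],[0,0,0.022],[0,0,0.03],[0,0,0.032],[0,0,0.032]], "twist": [0,0,0,0,0]}}

```text
clock: 44.7
eef_pos: [579.6, 321.5, 228.9]
tool_rot: [3.141, -0.0, 1.496]
contact_force: [0.4, -0.0, 6.7]
opening: 0.2
grasp_force: 3.3
```

Emit:
{"method": "servo_tool", "body": {"hand": [-1,-1,-1,-1,-1], "slide": [[0,0,-0.06],[0,0,-0.12],[0,0,-0.18],[0,0,-0.22],[0,0,-0.22]], "twist": [0,0,0,0,0]}}

```text
clock: 45.2
eef_pos: [579.9, 321.8, 398.3]
tool_rot: [3.135, -0.004, 1.496]
contact_force: [0.9, 0.1, 0.2]
opening: -0.0
grasp_force: 0.0
```

Emit:
{"method": "servo_tool", "body": {"hand": [-1,-1,-1,-1,-1,-1,-1,-1], "slide": [[-0.06,-0.008,0],[-0.12,-0.015,0],[-0.18,-0.023,0],[-0.24,-0.03,0],[-0.3,-0.038,0],[-0.36,-0.045,0],[-0.42,-0.053,0],[-0.48,-0.06,0]], "twist": [0,0,0,0,0,0,0,0]}}

```text
clock: 46.0
eef_pos: [506.5, -35.7, 392.7]
tool_rot: [-3.141, -0.0, 1.496]
contact_force: [0.9, 0.1, -0.2]
opening: 0.2
grasp_force: 0.0
```

Emit:
{"method": "servo_tool", "body": {"hand": [-1,-1,-1,-1,-1,-1,-1], "slide": [[-0.06,-0.008,0],[-0.12,-0.015,0],[-0.18,-0.023,0],[-0.24,-0.03,0],[-0.3,-0.038,0],[-0.3,-0.038,0],[-0.3,-0.038,0]], "twist": [0,0,0,0,0,0,0]}}

```text
clock: 46.7
eef_pos: [461.6, -257.0, 392.6]
tool_rot: [-3.14, -0.001, 1.494]
contact_force: [1.1, 0.1, -0.4]
opening: 0.2
grasp_force: 0.0
```

```bash
python3 - <<'E'
from h import *
d=cam('top'); hsv=cv2.cvtColor(d['img'],cv2.COLOR_RGB2HSV); m=(hsv[...,1]<60)&(hsv[...,2]>120)
for c,s in blobs(m,100,500):
    if 165<c[1]<230 and 130<c[0]<240: print(c.round(1),s[2:],'tall',w2sh(unproj(d,c,116)[0]).round(1),'short',w2sh(unproj(d,c,90)[0]).round(1))
s=cam('scene');
a=cv2.resize(s['img'][120:290,60:400,::-1],(800,400),interpolation=cv2.INTER_CUBIC)
b=cv2.resize(d['img'][130:240,110:330,::-1],(400,200),interpolation=cv2.INTER_CUBIC)
c=cv2.resize(s['img'][145:185,335:375,::-1],(200,200),interpolation=cv2.INTER_CUBIC)
cv2.imwrite('pics/f.png',np.vstack([a,np.hstack([b,c,np.zeros_like(c)])]))
go()
E
```

```text
[200.6 165.1] [ 73   6 157] tall [101.3  -9. ] short [105.6  -4.7]
[171.6 180.1] [ 20  21 310] tall [50.7 76.7] short [53.9 82.9]
[196.8 181.3] [ 20  21 311] tall [51.  -0.4] short [54.2  4.1]
[146.2 196.4] [ 14  20 215] tall [ -3.  150.6] short [ -1.  158.4]
[171.4 214.9] [ 17  17 232] tall [-55.2  69.8] short [-54.3  75.9]
[195.9 216.1] [ 17  17 238] tall [-55.   -4.9] short [-54.1  -0.4]
[220.3 217.1] [ 17  17 233] tall [-54.3 -78.9] short [-53.4 -76. ]
t 46.8 pos [ 462.1 -255.6  392.9] yaw 1.496 open 0.3 F [ 0.1 -0.1 -0.2] sh [ -50.3 -417.1]
```

View pics/f.png

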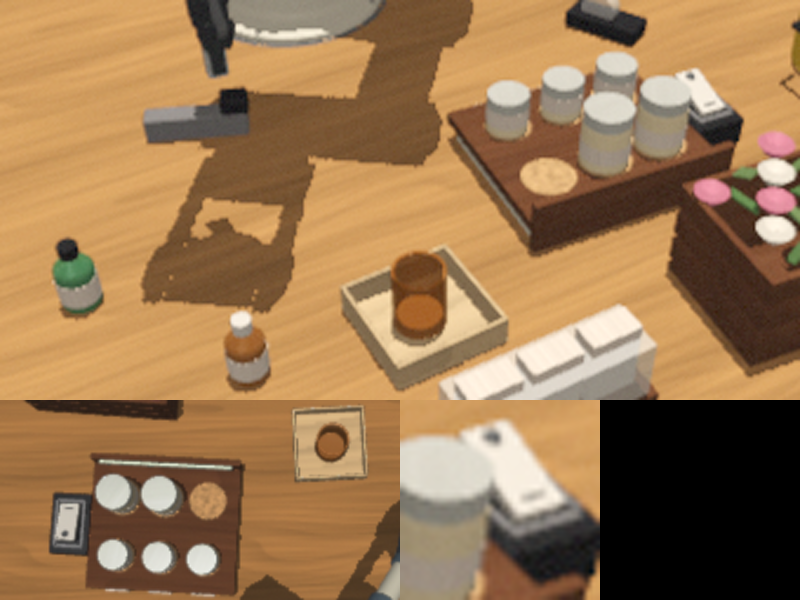

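```bash
python3 -c "
from bench import job
print(job.sign_off())"
```

```text
the job is handed in; nothing more can be done
None
```

I switched the light off, stood the tester upright in the tray, set all five jars (two tall, three short) within about 2 mm of their mark centres by the last camera check, and switched the light back on. Both bottles are still standing, and I handed the job in at about 47 s.

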